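# Pop the spent filter cartridge and catch it

### The arm

A 7-joint arm with a two-finger parallel gripper is mounted at the origin on the work surface. World frame = base frame: x ahead of the robot, y to its left, z up, the work surface at z = 0. Lengths are in m, angles in degrees, forces in N, time in s.
With the tool pointing down it reaches from about 0.425 to 0.875 m from the base axis. Payload 4.7 kg.
Tool frame: the origin (TCP) lies on the centre line of the jaws, within the pads' length; the fingertips stand 19 mm ahead of it and the grasp point (between the pads) is the TCP; z points along the fingers, y is the line along which they close (so a half turn about z gives the same grasp; the last joint's range is limited). The gripper opens to 87 mm and grips with 3 to 60 N. Pads are 19 mm wide; open, the fingers measure 117 mm over their backs; the gripper's body (75 mm by 190 mm) begins 51 mm behind the grasp point.
Start: joints at [-69.666, 18.392, -4.016, 83.108, 1.295, 78.541, -3.26], TCP at [0.217, 0.613, 0.242] pointing down, gripper open.
Joint ranges: [-163.93, 163.93], [-17.29, 119.83], [-79.2, 71.16], [3.27, 140.29], [-89.18, 269.18], [5.43, 117.66], [-154.24, 154.24]. Speed limits (degrees/s): [147.25, 147.25, 180, 180, 180, 180, 180].

### API

Orientations are given as [roll, pitch, yaw] about the fixed x, y, z axes, in that order (R = Rz(yaw) Ry(pitch) Rx(roll)).
In Python, from cell import env, imaging gives the robot as it stands.
- The arm moves only by the shell command python3 -m crank 'ROWS' [OPENING] [FORCE]. ROWS is JSON, a list of rows, each an object of numbers: "x", "y", "z": the shift along the tool's x, y, z in m; "turn": the turn about the tool's z in rad. In form: [{"x": .., "y": .., "z": .., "turn": ..}, ...]. A call has 1 to 12 rows; each row is the pose to reach, as a shift and turn from the pose commanded when the call began, along the tool's axes at that moment; what a row does not reach only later rows make up. A row lasts 1/8 s, in which the tool goes at most 62.5 mm and 10.7 degrees, less where a joint would pass 70% of its speed; a pose out of reach is approached as far as the arm can. A call with a gripper value outside its range is refused whole. OPENING is the finger opening in m, from 0 to 0.087, set as the call begins (- or left out, the last holds). The fingers move at their own pace and stop on an object; FORCE is the grip in N (left out, the last holds). Time passes only in rows, so rows that repeat a pose let the fingers close. It gives the time, the measured TCP pose, the force, the opening and the grip force at its end, in the units of the state.
- env.get_obs(): the state, without advancing time (a new reading comes with each control period).
- imaging.read_camera(name): name is "scene" or "top" or "wrist"; returns the picture (400x640x3 uint8, red, green, blue); there is no depth.
- imaging.get_calibration(name): a dict with "camera_matrix" (3x3 intrinsics, pixels), "position" and "attitude" of the camera in the world. Camera axes: x right, y up, looking along -z (the intrinsics and any distortion apply to the point x, -y, -z); pixel columns grow to the right and rows downward; lengths in m; the calibration is good to about 2 mm. A picture is of the moment at which its call begins: read the wrist's pose just before it. get_calibration takes no time and is no camera call; for the wrist camera it gives the pose at the moment of the call.
- env.sign_off(): hands the job in; it is judged then, once.
The state is a dict: "time_s": time; "qpos": joint angles; "joint_velocities": joint speeds; "effort": joint torques, N m; "tool_pos": TCP position; "tool_rot": TCP orientation; "force": force on the tool from outside, world axes, zero at the start; "wrist_torque": the same for the moment, N m; "grip_width": finger opening in m; "grasp_force": force on a finger pad.
Only numpy, scipy, OpenCV 4.12 (cv2) and the standard library are available. Lean on these libraries where they do the work, as an engineer would, in place of code of your own. Each camera call takes 0.05 s, during which the arm holds its last target. There are 200 camera calls.

### The job

Press the release key beside the cap of the longer filter cartridge with one finger, with the other finger waiting a little way in front of the cap, so that the cartridge springs out past its catch and is stopped by that finger before it can slide out of its cradle. Do not grip or lift it, and leave the shorter filter and everything else alone. Finish while holding: the cartridge lies still in its cradle, clear of the catch, its spring still pushing it against the finger.

Things in the scene. Friction and masses are not known exactly. Their poses are not given: they have to be found in the camera images.
- head_long: Fixed grey head of the longer filter, on the drip tray, left or right of the other. Origin on its underside (8 mm over the bench) below the cap's front face when home; x runs into the head (a sprung cartridge slides out along -x), z up. Base x -30 to 255, y -44 to 73 mm; open cradle, sides 48 mm high from x = 12; valve head 90 mm high beyond x = 179 mm
- cart_long: THE LONGER ONE, to be released; about 0.35 kg. White filter cartridge lying in its cradle, 170 mm long, body 54 mm thick, with a round flat cap 66 mm across and 8 mm thick on the end facing the robot. Origin on its axis in the cap's front face, 56 mm above the bench when home; x along its axis away from the cap, z up. A lug on the cap's +y edge (to 37 mm from the axis) is held by the key's catch
- plunger_long (a joint): travel of the spring plunger behind the longer cartridge: 0 home, 0.060 m fully out. Once the catch lets go it drives the cartridge out along -x of the head (2.6 N at first, 1.4 N at the end of its travel). The cartridge slides very easily: unchecked it is 30 mm out in about 0.1 s and shoots on out of the cradle. Its lug is past the catch once the cap is 15 mm out
- key_long (a joint): travel of the release key of the longer filter: 0 up, 0.009 m fully down; it springs back (about 1.5 N to start, 4.5 N fully down); the catch lets go about 5 mm down
- key_long_top (a point): centre of the top of the longer filter's release key, a level grey pad 24 x 24 mm on a stem, moving straight down. In the head's frame it lies at x = -6, y = 60, z = 52 mm (60 mm above the bench, 4 mm above the cap's centre; the cap's top is 89 mm above the bench)
- head_short: Fixed grey head of the shorter filter, 120 mm beside the other, parallel. Origin on its underside (8 mm over the bench) below the cap's front face when home; x runs into the head (a sprung cartridge slides out along -x), z up. Base x -30 to 205, y -44 to 73 mm; open cradle, sides 48 mm high from x = 12; valve head 90 mm high beyond x = 129 mm
- cart_short: THE SHORTER ONE, stays locked home. White filter cartridge lying in its cradle, 120 mm long, body 54 mm thick, with a round flat cap 66 mm across and 8 mm thick on the end facing the robot. Origin on its axis in the cap's front face, 56 mm above the bench when home; x along its axis away from the cap, z up. A lug on the cap's +y edge (to 37 mm from the axis) is held by the key's catch
- key_short (a joint): travel of the release key of the shorter filter: 0 up, 0.009 m fully down; it springs back (about 1.5 N to start, 4.5 N fully down); the catch lets go about 5 mm down
- key_short_top (a point): centre of the top of the shorter filter's release key, a level grey pad 24 x 24 mm on a stem, moving straight down. In the head's frame it lies at x = -6, y = 60, z = 52 mm (60 mm above the bench, 4 mm above the cap's centre; the cap's top is 89 mm above the bench)
- pot: bystander: white screw-top pot of seal grease, 46 mm across, 35 mm high, on the drip tray in front of the filters; origin at the centre of its underside
- plug: bystander: grey blanking plug, 42 mm across, 24 mm high, on the drip tray in front of the filters; origin at the centre of its underside
- wrench: bystander: steel spanner lying on the bench to the left; origin under it, x along it
- screwdriver: bystander: screwdriver with a black handle lying on the bench to the right; origin under it, x along it
- mug: bystander: white mug, 80 mm across, 95 mm high, to the right; origin at the centre of its underside
- spray: bystander: spray can, 58 mm across, 170 mm high, to the left; origin at the centre of its underside
- tape: bystander: tape measure, 64 x 34 x 64 mm, to the right; origin at the centre of its underside
- torch: bystander: aluminium hand torch, 125 mm long, lying to the left; origin under it, x along it

How it is judged:
By the outcome, as a careful person would: the job done as asked, in the order asked, and still so for the second after the job is handed in, while the arm keeps its last pose, push and grip.
It also fails if it takes over 32 s, if anything falls off the work surface, if the arm or the gripper's body presses on something with over 40 N, if the wrist force passes 120 N, or if a joint passes its speed limit or range.

## Working session

There is one attempt and no reset: what is moved stays moved. The work goes in short steps, Python scripts to look and compute and a shell command to move; the robot and the scene stay as the last step left them, time stands still between calls to the robot, and variables do not carry over. Pictures are saved under pics/ and viewed, at most 10 in all, crops included, and the job is handed in when it is done.

```bash
mkdir -p pics; ls; python3 - <<'E'
from cell import env, imaging
import cv2, numpy as np
o=env.get_obs(); print({k:np.round(v,3).tolist() for k,v in o.items()})
for n in("scene","top"):
    im=imaging.read_camera(n); cv2.imwrite(f"pics/{n}.png",im[:,:,::-1]); c=imaging.get_calibration(n); print(n,c)
E
```

```text
pics
{'time_s': 0.0, 'qpos': [-69.667, 18.439, -4.016, 83.176, 1.294, 78.541, -3.261], 'joint_velocities': [-0.038, -0.04, -0.013, -0.001, -0.064, 0.05, 0.005], 'effort': [-0.0, -49.128, -0.404, -31.253, -0.064, 0.044, 0.0], 'tool_pos': [0.217, 0.612, 0.24], 'tool_rot': [-179.889, 0.005, 160.476], 'force': [-0.751, -0.224, 1.215], 'wrist_torque': [-0.013, -0.024, -0.023], 'grasp_force': 0.0, 'grip_width': 0.087}
scene {'camera_matrix': array([[416.55301589,   0.        , 326.67865186],
       [  0.        , 416.55301589, 188.58288868],
       [  0.        ,   0.        ,   1.        ]]), 'position': array([ 0.90012988, -0.65391631,  0.8203369 ]), 'attitude': array([44.1009995 , -0.27726841, 29.03809028])}
top {'camera_matrix': array([[492.20976866,   0.        , 323.12491188],
       [  0.        , 492.20976866, 196.52489821],
       [  0.        ,   0.        ,   1.        ]]), 'position': array([ 0.41979635, -0.00754243,  1.486945  ]), 'attitude': array([ 5.73901855e+00,  2.80762279e-02, -8.91761134e+01])}
```

View pics/scene.png

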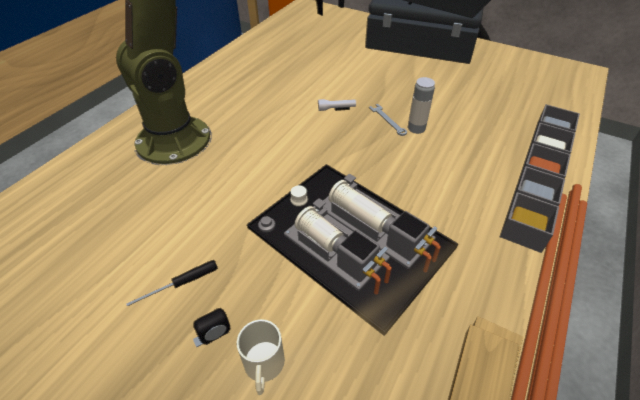

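View pics/top.png

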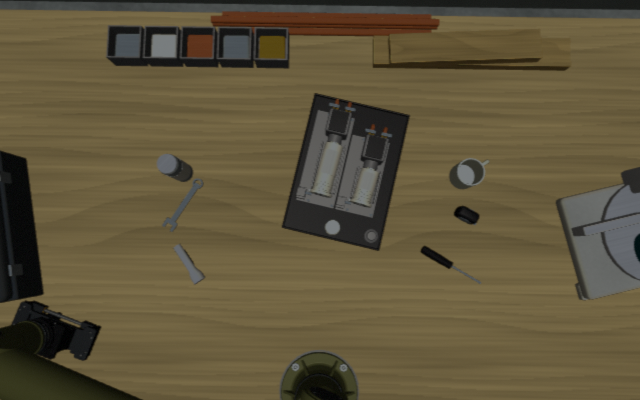

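The long filter is the left one (+y): its cap is near (323,193) in top, with its key near (301,193). The pot is at (333,227) and the plug at (372,236), both in front. I'll zoom in.

```bash
python3 - <<'E'
import cv2, numpy as np
a=cv2.imread("pics/top.png")[90:255,275:415]; a=cv2.resize(a,None,fx=3.6,fy=3.6,interpolation=cv2.INTER_CUBIC)
a=cv2.convertScaleAbs(a,alpha=1.5)
cv2.imwrite("pics/topc.png",a)
b=cv2.imread("pics/scene.png")[160:290,240:440]; b=cv2.resize(b,None,fx=4,fy=4,interpolation=cv2.INTER_CUBIC)
cv2.imwrite("pics/scenec.png",b)
E
```

```text
(no output)
```

View pics/topc.png

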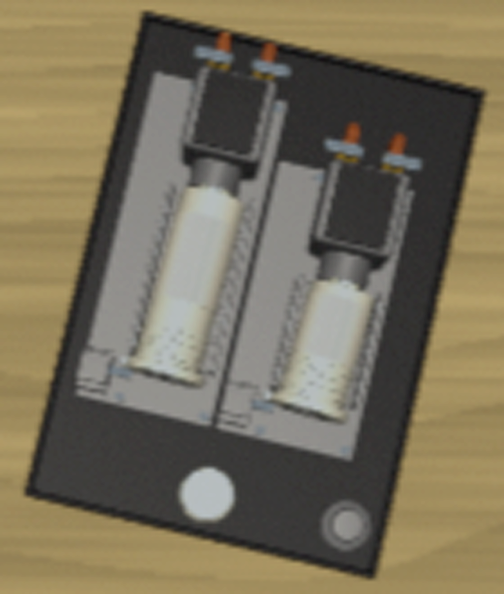

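View pics/scenec.png

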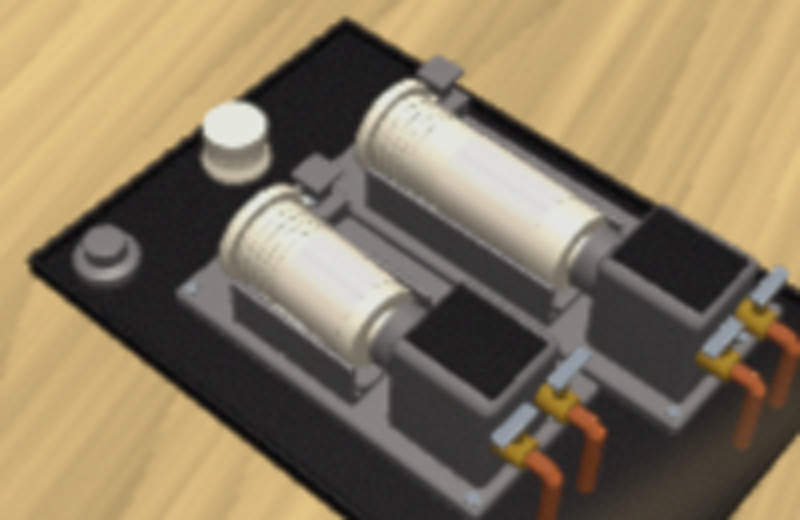

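The top crop shows the long key pad at about (97,366) and the short one at (236,405). The scene crop has them at about (441,72) and (317,173). Both valve heads and the pot/plug are clear of them.

```bash
cat > h.py <<'E'
import numpy as np
from scipy.spatial.transform import Rotation as Ro
from cell import imaging
def ray(n,p,c=None):
    c=c or imaging.get_calibration(n); u=np.linalg.solve(c["camera_matrix"],[p[0],p[1],1]); u=u*[1,-1,-1]
    return np.array(c["position"]), Ro.from_euler("xyz",c["attitude"],degrees=True).apply(u)
def onz(n,p,z,c=None):
    o,d=ray(n,p,c); return (o+d*(z-o[2])/d[2])
def proj(c,P):
    q=Ro.from_euler("xyz",c["attitude"],degrees=True).inv().apply(np.array(P)-c["position"])*[1,-1,-1]
    q=q@np.array(c["camera_matrix"]).T; return q[...,:2]/q[...,2:]
E
python3 - <<'E'
from h import *
t=lambda x,y:((x+.5)/3.6+275-.5,(y+.5)/3.6+90-.5)
s=lambda x,y:((x+.5)/4+240-.5,(y+.5)/4+160-.5)
def yaw(a,b): d=b-a; return np.degrees(np.arctan2(d[1],d[0]))
for n,f,L,S in(("top",t,(97,366),(236,405)),("scene",s,(441,72),(317,173))):
    l=onz(n,f(*L),.06);sh=onz(n,f(*S),.06); print(n,l.round(4),sh.round(4),np.linalg.norm(l-sh),yaw(sh,l)-90)
a=[onz("top",f,.008) for f in (t(77,395),t(155,73),t(215,425))]
print("base",np.round(a,4),yaw(a[0],a[1]),yaw(a[2],a[0])-90, np.linalg.norm(a[0]-a[2]),np.linalg.norm(a[0]-a[1]))
c=[onz("top",t(*f),.004) for f in((30,493),(145,14),(484,92),(375,575))]
print("tray",yaw(c[0],c[1]),yaw(c[3],c[2]),yaw(c[3],c[0])-90)
print("pot",onz("top",t(208,494),.043),"plug",onz("top",t(346,524),.03))
E
```

```text
top [0.5776 0.0583 0.06  ] [ 0.5475 -0.0547  0.06  ] 0.1168980644840274 -14.924027182612775
scene [0.5791 0.0565 0.06  ] [ 0.5527 -0.0601  0.06  ] 0.11959320572853341 -12.768436149660886
base [[ 0.5586  0.077   0.008 ]
 [ 0.8357  0.0159  0.008 ]
 [ 0.5351 -0.039   0.008 ]] -12.43678747995632 -11.481746856573338 0.11835716784554187 0.2837603794461555
tray -12.248492311669166 -12.577704376418328 -12.507697550573923
pot [ 0.47594974 -0.03325678  0.043     ] plug [ 0.4535145  -0.14692236  0.03      ]
```

```bash
python3 -m crank '[{"x":-0.02,"y":-0.017,"z":0,"turn":0.02},{"x":-0.06,"y":-0.05,"z":0,"turn":0.05},{"x":-0.105,"y":-0.088,"z":0.005,"turn":0.08},{"x":-0.15,"y":-0.126,"z":0.01,"turn":0.11},{"x":-0.195,"y":-0.164,"z":0.015,"turn":0.14},{"x":-0.24,"y":-0.202,"z":0.02,"turn":0.17},{"x":-0.285,"y":-0.24,"z":0.025,"turn":0.2},{"x":-0.33,"y":-0.279,"z":0.03,"turn":0.23},{"x":-0.375,"y":-0.317,"z":0.035,"turn":0.26},{"x":-0.42,"y":-0.355,"z":0.04,"turn":0.29},{"x":-0.465,"y":-0.393,"z":0.04,"turn":0.32},{"x":-0.5,"y":-0.422,"z":0.04,"turn":0.34}]' 0.052; python3 -m crank '[{"x":-0.01,"y":-0.016,"z":0},{"x":-0.01,"y":-0.016,"z":0},{"x":-0.01,"y":-0.016,"z":0}]'
python3 - <<'E'
from h import *
from cell import env
import cv2
o=env.get_obs(); print(o["tool_pos"],o["tool_rot"],o["force"])
c=imaging.get_calibration("wrist"); im=imaging.read_camera("wrist"); cv2.imwrite("pics/w1.png",im[:,:,::-1]); print(c)
import pickle; pickle.dump(c,open("w1.pkl","wb"))
E
```

```text
time_s: 1.6
tool_pos: [0.5481, 0.045, 0.2013]
tool_rot: [-180.0, 0.0, 140.8]
force: [1.1, 0.2, 0.1]
grip_width: 0.0522
grasp_force: 0.0
[0.54810955 0.04503204 0.20134317] [-1.79978108e+02  1.53788381e-02  1.40840071e+02] [1.0547313  0.20106224 0.07368646]
{'camera_matrix': array([[330.51401058,   0.        , 325.50259144],
       [  0.        , 330.51401058, 198.44019088],
       [  0.        ,   0.        ,   1.        ]]), 'position': array([0.49668021, 0.08687271, 0.34457174]), 'attitude': array([-1.41981939e+01,  4.91286796e-02,  5.08161566e+01])}invalid input
```

View pics/w1.png

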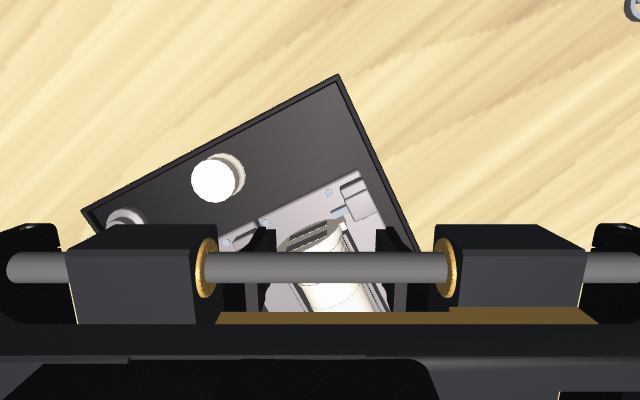

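The wrist view shows the long key pad near (359,198), its cap near (310,240) between the fingers, and the pot at (213,180). My second move was refused because it lacked "turn".

```bash
python3 - <<'E'
from h import *
import cv2,pickle
c=pickle.load(open("w1.pkl","rb"))
ex=np.array([np.cos(np.radians(-12.4)),np.sin(np.radians(-12.4)),0]);ey=np.array([-ex[1],ex[0],0])
K=np.array([.578,.0575,.06]); q=[K+ex*a+ey*b for a,b in((-.012,-.012),(.012,-.012),(.012,.012),(-.012,.012))]
p=proj(c,np.array(q)); print(p.round(1))
im=cv2.imread("pics/w1.png")[150:270,230:400]; im=cv2.resize(im,None,fx=4,fy=4,interpolation=cv2.INTER_CUBIC)
for x,y in p: cv2.circle(im,(int((x-230)*4+2),int((y-150)*4+2)),3,(0,0,255),-1)
cv2.imwrite("pics/w1c.png",im)
E
```

```text
[[339.8 203.1]
 [351.5 225.9]
 [375.5 214.5]
 [364.2 191.3]]
```

View pics/w1c.png

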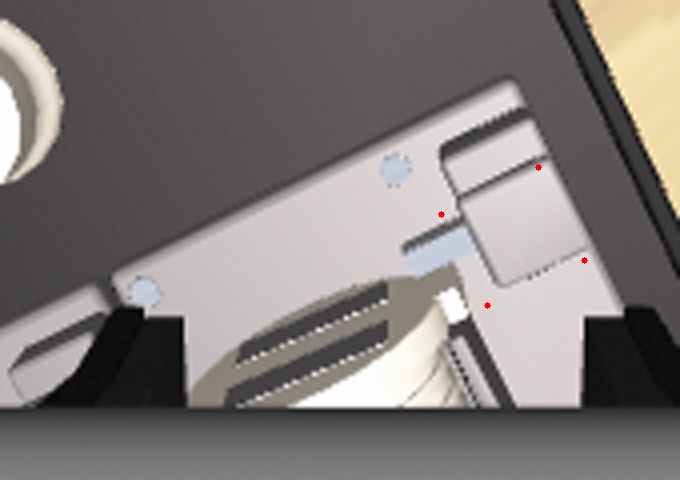

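In the crop, the pad top has corners at about (460,195), (548,155), (587,250) and (500,287). It sits a few mm off my estimate.

```bash
python3 - <<'E'
from h import *
import pickle
from cell import env
c=pickle.load(open("w1.pkl","rb"))
g=np.array([onz("wrist",(230+(x-1.5)/4,150+(y-1.5)/4),.06,c) for x,y in((460,195),(548,155),(587,250),(500,287))])
k=g.mean(0);d=(g[2]-g[1]+g[3]-g[0]);print(k,np.linalg.norm(g-np.roll(g,1,0),axis=1),np.degrees(np.arctan2(d[1],d[0])))
t=np.radians(-12.4);ex=np.array([np.cos(t),np.sin(t),0]);ey=np.array([-ex[1],ex[0],0])
o=env.get_obs();p=o["tool_pos"];y=np.radians(o["tool_rot"][2])
T=k-.015*ex-.03*ey; D=T-p
print(T,"tool dx dy",D[0]*np.cos(y)+D[1]*np.sin(y),D[0]*np.sin(y)-D[1]*np.cos(y))
E
```

```text
[0.57691773 0.06153549 0.06      ] [0.02338945 0.02129652 0.02375985 0.02120506] -15.740980564947575
[0.55582559 0.03545635 0.06      ] tool dx dy -0.005898020297781059 0.0011731724377934214
```

```bash
python3 -m crank '[{"x":-0.006,"y":0,"z":0.02,"turn":0},{"x":-0.006,"y":0,"z":0.05,"turn":0},{"x":-0.006,"y":0,"z":0.08,"turn":0},{"x":-0.006,"y":0,"z":0.1,"turn":0},{"x":-0.006,"y":0,"z":0.1,"turn":0},{"x":-0.006,"y":0,"z":0.1,"turn":0}]'
python3 - <<'E'
from h import *
from cell import env
import cv2,pickle
o=env.get_obs(); print(o["tool_pos"],o["tool_rot"],o["force"])
p=o["tool_pos"];y=np.radians(o["tool_rot"][2])
t=np.radians(-12.4);ex=np.array([np.cos(t),np.sin(t),0]);ey=np.array([-ex[1],ex[0],0])
D=np.array([.5775,.0605,.06])-.015*ex-.03*ey-p
print("tool dx dy",D[0]*np.cos(y)+D[1]*np.sin(y),D[0]*np.sin(y)-D[1]*np.cos(y))
c=imaging.get_calibration("wrist"); im=imaging.read_camera("wrist"); cv2.imwrite("pics/w2.png",im[100:300,150:450,::-1].repeat(2,0).repeat(2,1)); pickle.dump(c,open("w2.pkl","wb"))
im=imaging.read_camera("scene")[130:290,240:440]
cv2.imwrite("pics/s2.png",cv2.resize(im[:,:,::-1],None,fx=3.7,fy=3.7,interpolation=cv2.INTER_CUBIC))
E
```

```text
time_s: 2.4
tool_pos: [0.5526, 0.0442, 0.1023]
tool_rot: [180.0, 0.0, 141.0]
force: [-0.0, 0.2, 0.2]
grip_width: 0.052
grasp_force: 0.0
[0.55259353 0.04416265 0.10229808] [1.79956416e+02 3.46206255e-02 1.41000086e+02] [-0.03172119  0.19182806  0.20354554]
tool dx dy -0.00909498631814808 -0.005170377792894594
```

View pics/w2.png

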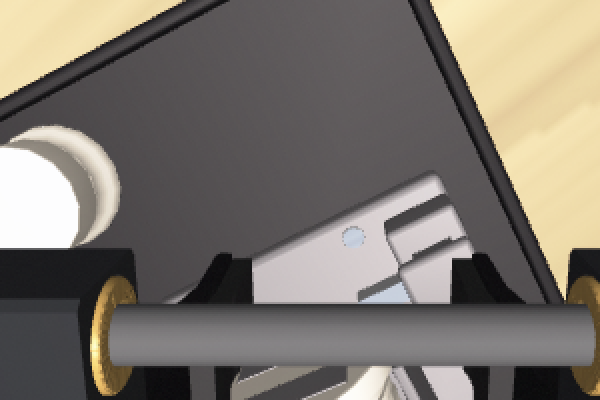

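View pics/s2.png

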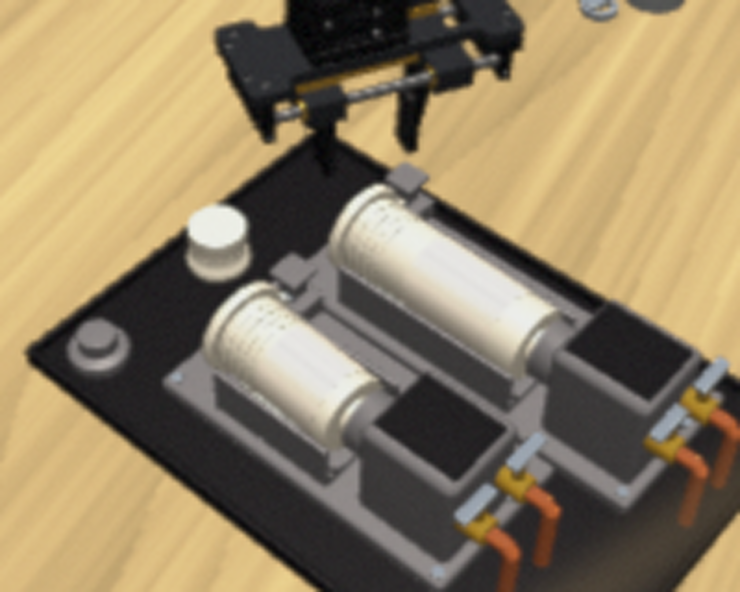

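The w2 crop shows the right finger close to the key pad at (435,245) and the left finger in front of the cap. In s2 both fingers are clear of the cap and the pot. I'll shift sideways and lower to just above the key.

```bash
python3 -m crank '[{"x":-0.005,"y":-0.003,"z":0,"turn":0},{"x":-0.009,"y":-0.005,"z":0.004,"turn":0},{"x":-0.009,"y":-0.005,"z":0.015,"turn":0},{"x":-0.009,"y":-0.005,"z":0.018,"turn":0},{"x":-0.009,"y":-0.005,"z":0.018,"turn":0},{"x":-0.009,"y":-0.005,"z":0.018,"turn":0}]'
python3 - <<'E'
from h import *
from cell import env
import cv2
o=env.get_obs(); print(o["tool_pos"],o["tool_rot"],o["force"])
w=imaging.read_camera("wrist")[140:300,210:410,::-1]; s=imaging.read_camera("scene")[140:240,290:390,::-1]
r=lambda a,f:cv2.resize(a,None,fx=f,fy=f,interpolation=cv2.INTER_CUBIC)
cv2.imwrite("pics/b.png",np.hstack([r(w,2),r(s,3.2)]))
E
```

```text
time_s: 3.25
tool_pos: [0.5561, 0.0346, 0.0836]
tool_rot: [180.0, 0.0, 141.0]
force: [-0.4, 0.2, 1.0]
grip_width: 0.0524
grasp_force: 0.0
[0.55612326 0.03460687 0.08363713] [1.79987635e+02 6.90156848e-03 1.41006661e+02] [-0.44351036  0.19985658  1.01394448]
```

View pics/b.png

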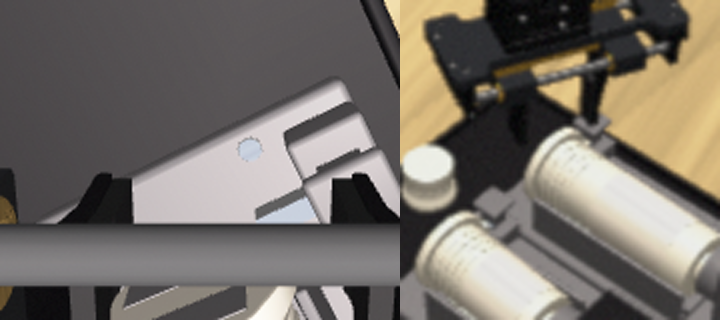

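The key finger stands over the pad, at (355,185) in the left half and (592,110) in the right. The other finger waits in front of the cap at (518,120). I'll press now.

```bash
python3 -m crank '[{"x":0,"y":0,"z":0.005,"turn":0},{"x":0,"y":0,"z":0.009,"turn":0},{"x":0,"y":0,"z":0.0125,"turn":0},{"x":0,"y":0,"z":0.0125,"turn":0},{"x":0,"y":0,"z":0.0125,"turn":0},{"x":0,"y":0,"z":0.0125,"turn":0},{"x":0,"y":0,"z":0.0125,"turn":0},{"x":0,"y":0,"z":0.0125,"turn":0}]'
python3 - <<'E'
from h import *
from cell import env
import cv2
o=env.get_obs(); print(o["tool_pos"],o["tool_rot"],o["force"],o["wrist_torque"])
w=imaging.read_camera("wrist")[140:300,210:410,::-1]; s=imaging.read_camera("scene")[140:240,290:390,::-1]
r=lambda a,f:cv2.resize(a,None,fx=f,fy=f,interpolation=cv2.INTER_CUBIC)
cv2.imwrite("pics/e.png",np.hstack([r(w,2),r(s,3.2)]))
s2=imaging.read_camera("scene")[140:240,290:390,::-1]; print("moving px",(np.abs(s.astype(int)-s2).max(2)>40).sum())
E
```

```text
time_s: 4.35
tool_pos: [0.5557, 0.0346, 0.071]
tool_rot: [-180.0, -0.0, 141.0]
force: [-2.7, 0.5, 3.9]
grip_width: 0.052
grasp_force: 3.2
[0.55570131 0.0345648  0.07097545] [-1.79986222e+02 -3.07354146e-02  1.41001645e+02] [-2.68552573  0.50216149  3.8593921 ] [ 0.28703867  0.70029911 -0.04477656]
moving px 0
```

View pics/e.png

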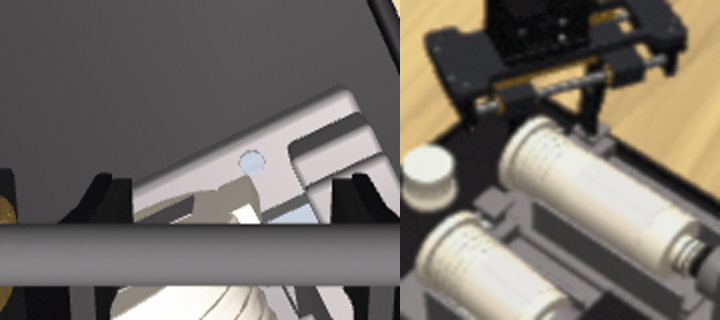

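The cap has sprung out to about 20–25 mm and rests on the front finger (cap at (530,150) in the right half). Its lug at (245,212) is past the catch, and the spring is pushing with about 2.3 N along -x. The key is still held down and nothing is moving.

```bash
python3 -c "
from cell import env
print(env.get_obs()['force']); print(env.sign_off())"
```

```text
[-3.30889728  1.11660922  3.67991157]
the job is handed in; nothing more can be done
None
```

The longer cartridge is released and handed in: it lies still in its cradle, roughly 20–25 mm out and clear of its catch, with the spring pushing it against the waiting finger while the other finger holds the key down.

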